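# Switch the cell sorter to its other chute and feed the waiting cells

## Robot

A 6-joint arm with a two-finger parallel gripper is mounted at the origin on the work surface. World frame = base frame: x ahead of the robot, y to its left, z up, the work surface at z = 0. Lengths are in m, angles in rad, forces in N, time in s.
With the tool pointing down it reaches from about 0.3 to 0.775 m from the base axis. Payload 14.6 kg.
Tool frame: the origin (TCP) lies between the finger pads; the fingertips stand 19 mm ahead of it and the grasp point (between the pads) is the TCP (ctrl.finger_overhang is the distance from the TCP to the fingertips, in m); z points along the fingers, y is the direction in which the jaws open and shut (so a half turn about z gives the same grasp; the last joint's range is limited). The gripper opens to 94 mm and grips with 3 to 60 N. Pads are 16 mm wide; open, the fingers measure 119 mm over their backs; the gripper's body (75 mm by 177 mm) begins 78 mm behind the grasp point.
Start: joints at [1.216, 0.3, 1.521, -0, 1.321, -0.067], TCP at [0.156, 0.527, 0.224] pointing down, gripper open.
Joint ranges: [-3.03, 3.03], [-0.79, 2.21], [0.23, 2.52], [-1.04, 4.18], [0, 3.07], [-2.55, 2.55]. Speed limits (rad/s): [2.22, 2.22, 2.57, 3.14, 3.14, 3.14].

## Interface

Orientations are given as [roll, pitch, yaw] about the fixed x, y, z axes, in that order (R = Rz(yaw) Ry(pitch) Rx(roll)).
In Python, from station import ctrl gives the robot as it stands.
- The arm moves only by the tool send_rows, never from a script. Its argument "series" is a list of rows, each a list of 7 numbers: the turn, a rotation vector about the tool's x, y, z in degrees, then the shift along the tool's x, y, z in m, then the gripper's target within -1 to 1 (fully open at 1, half-way at 0, shut at -1). A call has 1 to 8 rows; each row is the pose to reach, as a shift and turn from the pose commanded when the call began, along the tool's axes at that moment; what a row does not reach only later rows make up. A row lasts 1/10 s, in which the tool goes at most 50 mm and 8.59 degrees, less where a joint would pass 70% of its speed; a pose out of reach is approached as far as the arm can. A call with a gripper value outside its range is refused whole. The fingers move at their own pace and stop on an object; "force" is the grip in N (left out, the last holds). Time passes only in rows, so rows that repeat a pose let the fingers close. It gives the time, the measured TCP pose, the force and the opening at its end, in the units of the state.
- ctrl.get_obs(): the state, without advancing time (a new reading comes with each control period).
- ctrl.camera(name): name is "scene" or "top" or "wrist"; returns a dict with "pixels" (400x640x3 uint8, red, green, blue), "z_map" (400x640 float32, m along the optical axis (not along the pixel's ray), 0 where there is no reading), "fov_y" (degrees; the focal length in pixels is half the picture's height over the tangent of half this angle, whatever the lens; pixels are square), "cx", "cy" (the principal point, pixels), "k1" (the pictures are not rectified: a ray, as slopes to the right and down, at radius r is drawn at 1 + k1 r^2 times it, then the intrinsics apply), "R" (3x3) and "t" (3): a world point X has camera coordinates R X + t. Camera axes: x right, y down, z forward; pixel columns grow to the right and rows downward; lengths in m; the calibration is good to about 2 mm. A picture is of the moment at which its call begins.
- ctrl.hand_in(): hands the job in, once; it reports no verdict.
The state is a dict: "time_s": time; "qpos": joint angles; "joint_vel": joint speeds; "tau": joint torques, N m; "ee_pos": TCP position; "eef_rot": TCP orientation; "force": force on the tool from outside, world axes, zero at the start; "moment": the same for the moment, N m; "grip_width": finger opening in m.
Only numpy, scipy, OpenCV 4.12 (cv2) and the standard library are available. Lean on these libraries where they do the work, as an engineer would, in place of code of your own. Each camera call takes 0.05 s, during which the arm holds its last target.

## Task

The seesaw gate of the battery-cell sorter is tipped towards one of its two chutes. Push the raised end of the gate's rocker down so that the gate rocks right over to feed the other chute, and only then push the blue feed slide fully open (to the sorter's left, towards its green tray) so that the three waiting cells roll down that other chute into its tray. Do not touch or lift any cell, and leave everything else on the bench where it is.

Things in the scene. Friction and masses are not known exactly. Their poses are not given: they have to be found in the camera images.
- sorter: Gravity cell sorter, fixed: base plate 150 (x) x 450 (y) x 6 mm. Origin on the bench under the magazine; x points to its back, y to its left, z up. Clear cheeks 36 mm either side of the middle in x, out to 118 mm in y: 124 mm high within 58 mm of the middle, 64 mm beyond. Rocker pads and slide tab are outside the front (-x) cheek; a weight 138 mm high on the gate's shaft is behind the rear one.
- magazine (a point): Centre of the open top of the cell magazine, 173 mm above the bench over the sorter's origin: an upright shaft, outside 74 mm in x by 27 mm in y, from 106 mm height up, with the three waiting cells stacked in it. They drop onto the middle of the gate, a 66 x 102 mm steel plate.
- tray_left (a point): Middle of the floor of the green tray at the end of the left (+y) chute; inside 74 mm in x and 95 mm in y. End wall 50 mm, side walls 36 mm above the bench.
- tray_right (a point): The same for the orange tray at the end of the right (-y) chute.
- gate (a joint): Tilt of the seesaw gate in rad about the sorter's x axis (pivot 72 mm above the bench), stops at -0.36 and +0.36; it starts at one of them. Positive: left (+y) end up, feeds right into the orange tray. Negative: right end up, feeds left into the green tray. An over-centre weight holds it at either stop and pulls it on once past level; about 0.25 N on a pad moves it.
- pad_left (a point): Middle of the top of the red press pad (disc, 26 mm across, 6 mm thick) at the left end of the gate's rocker bar (12 x 150 mm), 58 mm in front (-x) of the sorter's middle and 72 mm to its left. About 106 mm above the bench when this end is up, 55 mm when down; moves with the gate.
- pad_right (a point): The same at the right (-y) end of the rocker bar.
- slide (a joint): Opening of the feed slide in m: 0 shut (the cells stand on it), 0.026 fully open at its stop. It always opens to the sorter's left (+y), against about 1.5 N of friction, and stays where it is left. The cells start to drop at about 0.021.
- tab (a point): Centre of the feed slide's upright blue tab, 26 mm in x by 8 mm in y by 36 mm high, 85 mm in front (-x) of the sorter's middle; centre 120 mm, top 138 mm above the bench. It stands on the slide's 20 mm wide tongue (102 to 105 mm high). To open, push its right (-y) face towards +y.
- cell1: 18 mm diameter x 65 mm green-wrapped cylindrical battery cell, 46 g; origin at its centre, its x axis along its length. Lowest of the three waiting in the magazine, axis along the sorter's x.
- cell2: 18 mm diameter x 65 mm green-wrapped cylindrical battery cell, 46 g; origin at its centre, its x axis along its length. Middle one in the magazine.
- cell3: 18 mm diameter x 65 mm green-wrapped cylindrical battery cell, 46 g; origin at its centre, its x axis along its length. Top one in the magazine.
- sorted_left: 18 mm diameter x 65 mm green-wrapped cylindrical battery cell, 46 g; origin at its centre, its x axis along its length. Already sorted, lies in the green (left) tray at the end wall; newly fed cells may roll against it.
- sorted_right: 18 mm diameter x 65 mm green-wrapped cylindrical battery cell, 46 g; origin at its centre, its x axis along its length. Already sorted, lies in the orange (right) tray at the end wall; newly fed cells may roll against it.
- flux: Amber jar with grey lid, 52 mm diameter, 100 mm high, standing in front of the sorter's left tray; origin at the centre of its underside. Bystander.
- tape: Roll of yellow tape lying flat, 90 mm diameter, 12 mm high, in front of the sorter's right tray; origin at the centre of its underside. Bystander.
- screwdriver: Red screwdriver, 150 mm long, lying behind the sorter; origin about its middle, x along it. Bystander.
- tweezers: Steel tweezers, 125 mm long, lying behind the sorter; origin at the middle of the underside, x along them. Bystander.
- phone: Opened phone lying flat, 145 x 71 x 8 mm, to the robot's right; origin at the centre of its underside, x along it. Bystander.
- dropper: Small black bottle with a yellow label, 24 mm diameter, 62 mm high, behind the sorter's left tray; origin at the centre of its underside. Bystander.
- multimeter: Blue multimeter lying on its back, 185 x 88 x 40 mm, to the robot's left; origin at the centre of its underside, x along it. Bystander.

How it is judged:
By the outcome, as a careful person would: the job done as asked, in the order asked, and still so for the second after the job is handed in, with the robot touching nothing.
It also fails if it takes over 38 s, if anything falls off the work surface, if the arm or the gripper's body presses on something with over 40 N, if the wrist force passes 120 N, or if a joint passes its speed limit or range.

## Working session

There is one attempt and no reset: what is moved stays moved. The work goes in short steps, Python scripts to look and compute and a tool call to move; the robot and the scene stay as the last step left them, time stands still between calls to the robot, and variables do not carry over. Pictures are saved under pics/ and viewed, and the job is handed in when it is done.

Besides the shell and the picture viewer there is one more tool, called after "Call:" as name(argument=value, ...), one argument or row to a line, values as JSON. send_rows: Moves the arm, as the interface text tells. Its arguments: {"type":"object","properties":{"series":{"type":"array"},"force":{"type":"number"}},"required":["series"]}

```bash
mkdir -p pics; ls; python3 - <<'E'
from station import ctrl
import cv2,numpy as np
print(ctrl.get_obs())
for n in("scene","top"):
    c=ctrl.camera(n); cv2.imwrite(f"pics/{n}0.png",c["pixels"][:,:,::-1]); np.savez(f"{n}0.npz",**c)
    print(n,c["fov_y"],c["cx"],c["cy"],c["k1"],c["R"],c["t"])
E
```

```text
pics
{'time_s': 0.0, 'qpos': array([ 1.21640615e+00,  3.00461679e-01,  1.52164185e+00, -5.73712782e-06,
        1.32071455e+00, -6.66071208e-02]), 'joint_vel': array([ 0.0019707 ,  0.00096925,  0.00177578,  0.00101856,  0.00096992,
       -0.00073042]), 'tau': array([ 1.09687312e-04, -5.31815422e+01, -3.52723145e+01,  7.08407722e-02,
        2.44256324e-02, -9.28071904e-05]), 'ee_pos': array([0.15601916, 0.52712597, 0.22386579]), 'eef_rot': array([-3.14036958e+00, -7.60170983e-05,  2.85381098e+00]), 'force': array([ 0.44066289,  0.3860801 , -0.30979992]), 'moment': array([-0.09354742,  0.03568134,  0.02382153]), 'grip_width': 0.09379725813040678}
scene 42.63266865845879 327.083756798017 205.52838749150214 -0.07833667449232971 [[-0.67752663  0.73541923 -0.01078019]
 [ 0.39675928  0.35310613 -0.84728869]
 [-0.61930585 -0.5783378  -0.53102322]] [ 0.37495112 -0.13132946  1.82766481]
top 43.63620569071695 317.87512997018894 203.2186822492128 0.04477163185685031 [[-0.02249885 -0.99970907  0.00869344]
 [-0.99000342  0.02106767 -0.13946105]
 [ 0.13923733 -0.01174425 -0.9901894 ]] [0.01519298 0.58188744 1.36270685]
```

View pics/scene0.png

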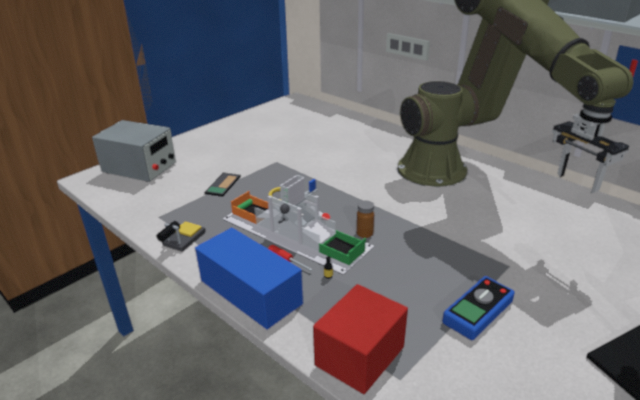

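View pics/top0.png

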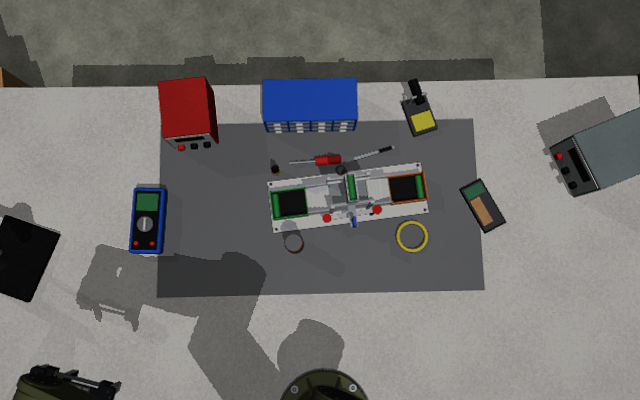

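```bash
cat > h.py <<'E'
import cv2,numpy as np
def K(c):
    f=200/np.tan(np.radians(float(c["fov_y"]))/2); return np.array([[f,0,c["cx"]],[0,f,c["cy"]],[0,0,1.]])
def ray(c,u,v):
    D=np.array([float(c["k1"]),0,0,0]); p=cv2.undistortPoints(np.array([[[u,v]]],float),K(c),D)[0,0]
    return np.array([p[0],p[1],1.])
def px_z(c,u,v,z):
    R,t=c["R"],c["t"]; o=-R.T@t; d=R.T@ray(c,u,v); return o+d*(z-o[2])/d[2]
def px_d(c,u,v,d=None):
    if d is None: d=c["z_map"][int(round(v)),int(round(u))]
    return c["R"].T@(ray(c,u,v)*d-c["t"])
def proj(c,X):
    rv=cv2.Rodrigues(np.array(c["R"],float))[0]
    return cv2.projectPoints(np.array(X,float).reshape(-1,1,3),rv,np.array(c["t"],float),K(c),np.array([float(c["k1"]),0,0,0]))[0][:,0]
E
python3 - <<'E'
from h import *
c=np.load("top0.npz")
im=c["pixels"][:,:,::-1]
cr=im[140:260,255:440]; cv2.imwrite("pics/topz.png",cv2.resize(cr,None,fx=4.3,fy=4.3,interpolation=cv2.INTER_CUBIC))
hsv=cv2.cvtColor(im.copy(),cv2.COLOR_BGR2HSV)
def comps(lo,hi,box,name):
    m=cv2.inRange(hsv,np.array(lo),np.array(hi)); M=np.zeros_like(m); u0,v0,u1,v1=box; M[v0:v1,u0:u1]=m[v0:v1,u0:u1]
    n,l,s,ce=cv2.connectedComponentsWithStats(M)
    for i in range(1,n):
        if s[i,4]>8:
            ii=np.argwhere(l==i); P=np.array([px_d(c,u,v) for v,u in ii]); print(name,s[i],ce[i].round(2),P.mean(0).round(4),np.median(P[:,2]).round(4),P.max(0).round(3),P.min(0).round(3))
comps((0,150,100),(6,255,255),(300,195,400,235),"red")
comps((105,120,60),(125,255,255),(330,200,380,240),"blue")
comps((45,100,30),(80,255,255),(255,140,440,240),"green")
comps((7,150,100),(16,255,255),(350,140,440,220),"orange")
s=np.load("scene0.npz");cv2.imwrite("pics/scz.png",cv2.resize(s["pixels"][165:285,215:385,::-1],None,fx=4.6,fy=4.6,interpolation=cv2.INTER_CUBIC))
E
```

```text
red [373 205   9   9  62] [376.61 208.97] [ 0.5542 -0.1536  0.1048] 0.106 [ 0.569 -0.144  0.114] [ 0.542 -0.179  0.008]
red [323 214   8   8  53] [326.45 217.57] [ 0.5363 -0.0194  0.0813] 0.0557 [0.549 0.019 1.43 ] [ 0.387 -0.03   0.048]
blue [352 217   5  10  31] [354.13 221.29] [ 0.5192 -0.0898  0.1356] 0.1371 [ 0.533 -0.084  0.143] [ 0.507 -0.097  0.106]
green [415 175   9  23 147] [418.89 186.2 ] [ 0.6273 -0.2871  0.025 ] 0.0261 [ 0.663 -0.278  0.035] [ 0.595 -0.298  0.006]
green [347 176   9  24 155] [351.26 187.39] [ 0.6051 -0.0834  0.1578] 0.1583 [ 0.635 -0.073  0.167] [ 0.574 -0.094  0.141]
green [269 187  40  33 390] [282.88 203.62] [0.584  0.1011 0.0341] 0.0266 [0.633 0.14  1.43 ] [0.387 0.019 0.001]
orange [423 171   5  28  37] [424.89 184.62] [ 0.6273 -0.299   0.0485] 0.0489 [ 0.667 -0.295  0.054] [ 0.589 -0.304  0.041]
orange [389 172  32   5  37] [405.3  174.35] [ 0.6604 -0.248   0.0353] 0.0358 [ 0.673 -0.201  0.044] [ 0.655 -0.291  0.003]
orange [392 198  34   6  47] [409.11 200.91] [ 0.5841 -0.2554  0.0342] 0.0357 [ 0.594 -0.207  0.043] [ 0.579 -0.301  0.011]
```

View pics/topz.png

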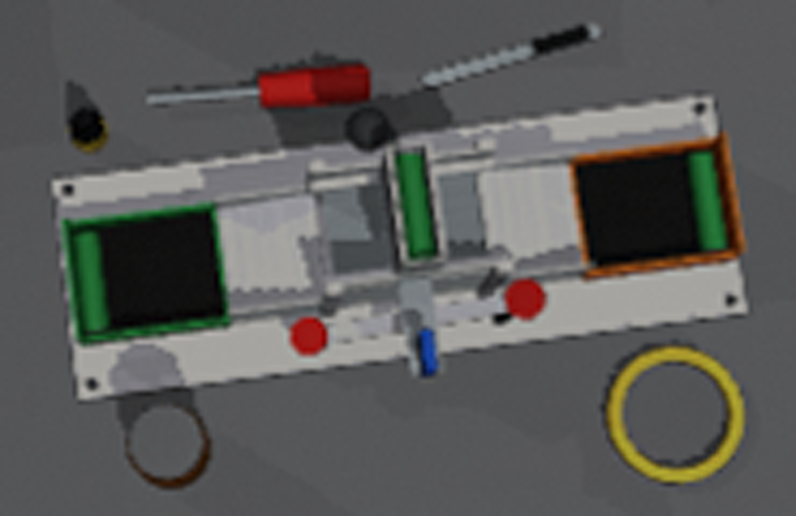

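View pics/scz.png

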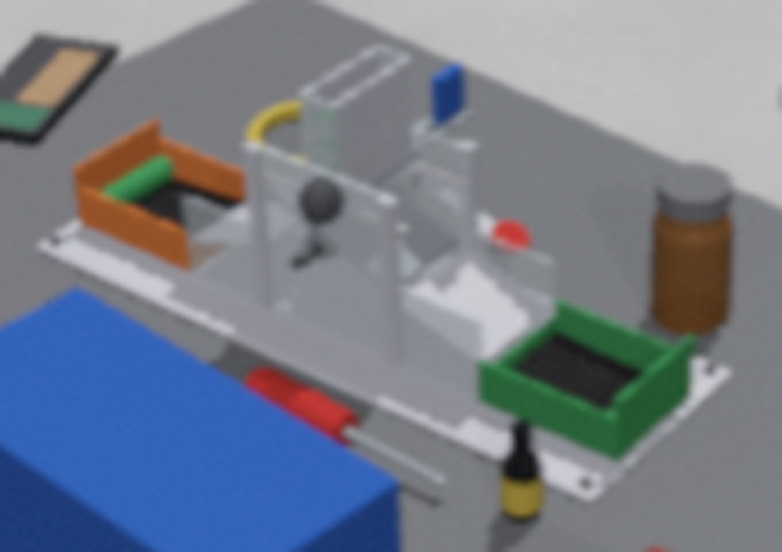

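```bash
python3 - <<'E'
from h import *
c=np.load("top0.npz")
S=[px_z(c,255+u/4.3-.4,140+v/4.3-.4,.008)[:2] for u,v in[(68,189),(91,384),(731,299),(700,107)]]
S=np.array(S);print(S.round(4),S.mean(0).round(4))
x=((S[0]+S[3])-(S[1]+S[2]))/2; y=((S[0]+S[1])-(S[2]+S[3]))/2
print(np.linalg.norm(x),np.linalg.norm(y),np.degrees(np.arctan2(x[1],x[0])),np.degrees(np.arctan2(-y[0],y[1])))
pr=px_z(c,376.61,208.97,.106);pl=px_z(c,326.45,217.57,.055);tb=px_z(c,354.1,221,.138);mg=px_z(c,351.26,187.39,.158)
print(pr,pl,tb,mg)
a=np.arctan2(-y[0],y[1]);Rm=np.array([[np.cos(a),-np.sin(a)],[np.sin(a),np.cos(a)]])
for n,p in zip("pr pl tab mag".split(),(pr,pl,tb,mg)):print(n,(Rm.T@(p[:2]-S.mean(0))).round(4))
for n,u,v,z in (("jar",(127+210)/2,440,.1),("tape",676,414,.012)): 
    p=px_z(c,255+u/4.3,140+v/4.3,z);print(n,p,(Rm.T@(p[:2]-S.mean(0))).round(4))
E
```

```text
[[ 0.6469  0.1378]
 [ 0.5153  0.1238]
 [ 0.563  -0.3038]
 [ 0.6942 -0.2897]] [ 0.6049 -0.083 ]
0.13214692443791812 0.43014451253839053 6.116216294251092 6.33841705401082
[ 0.55403128 -0.15345063  0.106     ] [ 0.53943931 -0.02021867  0.055     ] [ 0.51971276 -0.08952503  0.138     ] [ 0.60505444 -0.0833544   0.158     ]
pr [-0.0583 -0.0644]
pl [-0.0581  0.0696]
tab [-0.0853  0.0029]
mag [ 0.0002 -0.0004]
jar [0.47013987 0.06846877 0.1       ] [-0.1172  0.1654]
tape [ 0.48560905 -0.26365194  0.012     ] [-0.1385 -0.1664]
```

```bash
cat > plan.py <<'E'
import sys,numpy as np
from scipy.spatial.transform import Rotation as Ro
from station import ctrl
O=np.array([.605,-.083]);a=np.radians(6.3);Rm=np.array([[np.cos(a),-np.sin(a)],[np.sin(a),np.cos(a)]])
def W(lx,ly,tipz): return np.array([*(O+Rm@[lx,ly]),tipz+.019])
o=ctrl.get_obs();R=Ro.from_euler("xyz",o["eef_rot"]);p=o["ee_pos"]
l=Rm.T@(p[:2]-O); print("t",o["time_s"],"local",l.round(4),"tip",round(p[2]-.019,4),"F",o["force"].round(2),"w",o["grip_width"],"q",o["qpos"].round(2))
RT=Ro.from_euler("xyz",[np.pi,0,np.radians(96.3)])
if len(sys.argv)>3:
    t=W(*map(float,sys.argv[1:4])); print("target",t.round(4),"shift",R.inv().apply(t-p).round(4),"rot",(R.inv()*RT).as_rotvec(degrees=True).round(2))
E
python3 plan.py -0.062 -0.070 0.2
```

```text
t 0.1 local [-0.3793  0.6558] tip 0.205 F [-0.68 -0.03  0.15] w 0.09407360442445158 q [ 1.22  0.3   1.52 -0.    1.32 -0.07]
target [ 0.5511 -0.1594  0.219 ] shift [-0.5736 -0.5462  0.0055] rot [-5.000e-02  3.000e-02  6.721e+01]
```

Call:
send_rows(
  series=[
    [0,0,4.2,-0.036,-0.034,0,-1],
    [0,0,8.4,-0.072,-0.068,0,-1],
    [0,0,12.6,-0.108,-0.102,0,-1],
    [0,0,16.8,-0.143,-0.136,0,-1],
    [0,0,21,-0.179,-0.17,0,-1],
    [0,0,25.2,-0.215,-0.205,0,-1],
    [0,0,29.4,-0.251,-0.239,0,-1],
    [0,0,33.6,-0.287,-0.273,0,-1],
  ],
)

```text
time_s: 0.9
ee_pos: [0.3542, 0.1822, 0.2245]
eef_rot: [3.141, 0.0, 2.265]
force: [1.0, -0.7, 0.5]
grip_width: 0.0333
```

```bash
python3 plan.py -0.062 -0.070 0.2
```

```text
t 0.9 local [-0.2201  0.2911] tip 0.2055 F [ 1.03 -0.74  0.49] w 0.03331268560192418 q [ 0.38 -0.05  1.91  0.    1.28 -0.31]
target [ 0.5511 -0.1594  0.219 ] shift [-0.3885 -0.0671  0.0055] rot [ 1.000e-02 -0.000e+00  3.345e+01]
```

Call:
send_rows(
  series=[
    [0,0,4.2,-0.049,-0.008,0,-1],
    [0,0,8.4,-0.097,-0.017,0,-1],
    [0,0,12.6,-0.146,-0.025,0,-1],
    [0,0,16.8,-0.194,-0.034,0,-1],
    [0,0,21,-0.243,-0.042,0,-1],
    [0,0,25.2,-0.291,-0.05,0,-1],
    [0,0,29.4,-0.34,-0.059,0,-1],
    [0,0,33.5,-0.3885,-0.067,0.005,-1],
  ],
)

```text
time_s: 1.7
ee_pos: [0.5524, -0.159, 0.2196]
eef_rot: [3.141, 0.0, 1.679]
force: [0.4, 1.9, 0.5]
grip_width: 0.0003
```

Call:
send_rows(
  series=[
    [0,0,0,0,0,0,-1],
    [0,0,0,0,0,0,-1],
    [0,0,0,0,0,0,-1],
    [0,0,0,0,0,0,-1],
  ],
)

```text
time_s: 2.1
ee_pos: [0.5515, -0.1558, 0.22]
eef_rot: [3.141, 0.0, 1.684]
force: [0.5, 0.0, -0.3]
grip_width: 0.0006
```

```bash
python3 plan.py -0.062 -0.070 0.12; python3 - <<'E'
from station import ctrl
import cv2,numpy as np
for n in("scene","top","wrist"):
    c=ctrl.camera(n); np.savez(f"{n}1.npz",**c); im=c["pixels"][:,:,::-1]
    if n=="top": im=cv2.resize(im[140:300,240:440],None,fx=4,fy=3.7,interpolation=2)[:600]
    if n=="scene": im=cv2.resize(im[90:270,215:415],None,fx=3.3,fy=3.3,interpolation=2)
    cv2.imwrite(f"pics/{n}1.png",im)
E
```

```text
t 2.1 local [-0.0612 -0.0664] tip 0.201 F [ 0.51  0.01 -0.29] w 0.0005818533962854205 q [-0.34  0.35  1.46  0.    1.33 -0.45]
target [ 0.5511 -0.1594  0.139 ] shift [-0.0035 -0.0009  0.081 ] rot [0.04 0.01 0.21]
```

View pics/scene1.png

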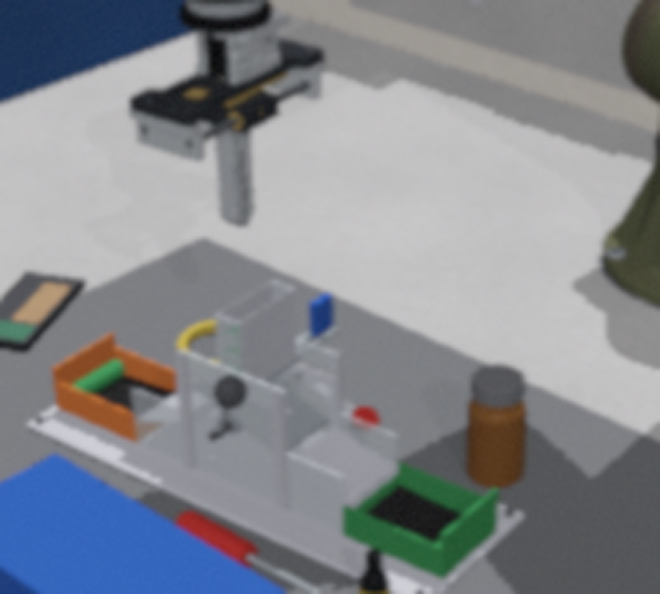

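View pics/wrist1.png

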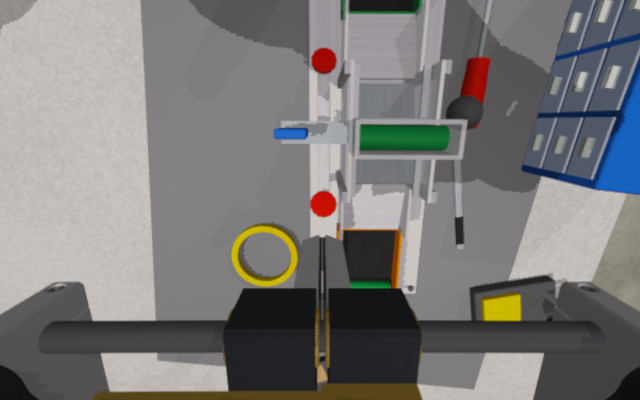

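The wrist view shows the closed fingers at u≈322, in line with the raised right pad (323,204). The tab is at (291,133). I'll cross-check these positions from this camera.

```bash
python3 - <<'E'
from h import *
c=np.load("wrist1.npz");O=np.array([.605,-.083]);a=np.radians(6.3);Rm=np.array([[np.cos(a),-np.sin(a)],[np.sin(a),np.cos(a)]])
for n,u,v,z in(("pr",323,204,.106),("pl",324,61,.055),("tabtop",289,130,.138),("tab right-bottom edge L",276,138,.138),("tabR",306,138,.138),("mag",406,138,.160)):
    p=px_z(c,u,v,z); print(n,(Rm.T@(p[:2]-O)).round(4), px_d(c,u,v).round(3))
hsv=cv2.cvtColor(c["pixels"],cv2.COLOR_RGB2HSV);m=cv2.inRange(hsv,np.array((105,150,60)),np.array((125,255,255)))[:, :340]
P=np.array([px_d(c,u,v) for v,u in np.argwhere(m) if 100<v<170]);P=P[P[:,2]>.1]
L=(P[:,:2]-O)@Rm; print(L.min(0),L.max(0),P[:,2].min(),P[:,2].max(),np.percentile(L,[5,95],axis=0))
E
```

```text
pr [-0.0589 -0.0628] [ 0.553 -0.152  0.106]
pl [-0.0581  0.0704] [ 0.54  -0.02   0.056]
tabtop [-0.086   0.0066] [ 0.519 -0.086  0.137]
tab right-bottom edge L [-0.0965  0.0004] [ 0.509 -0.093  0.138]
tabR [-0.0727  0.0005] [ 0.531 -0.093  0.106]
mag [0.0004 0.0019] [ 0.605 -0.081  0.16 ]
[-0.09802079  0.00038292] [-0.06036776  0.01457692] 0.11217563635454061 0.3804089496845248 [[-0.09680567  0.00048524]
 [-0.0736161   0.00764499]]
```

Call:
send_rows(
  series=[
    [0,0,0,-0.001,0,0.02,-1],
    [0,0,0,-0.002,0,0.04,-1],
    [0,0,0,-0.002,0,0.06,-1],
    [0,0,0,-0.002,0,0.075,-1],
    [0,0,0,-0.002,0,0.081,-1],
    [0,0,0,-0.002,0,0.081,-1],
    [0,0,0,-0.002,0,0.081,-1],
  ],
)

```text
time_s: 2.95
ee_pos: [0.5522, -0.1588, 0.1393]
eef_rot: [3.141, 0.0, 1.683]
force: [-0.6, 1.2, -0.0]
grip_width: 0.0004
```

```bash
python3 plan.py -0.062 -0.070 0.06
```

```text
t 2.95 local [-0.0608 -0.0695] tip 0.1203 F [-0.65  1.2  -0.03] w 0.0003866202772385272 q [-0.34  0.43  1.54  0.    1.16 -0.46]
target [ 0.5511 -0.1594  0.079 ] shift [-0.0004 -0.0013  0.0603] rot [0.05 0.03 0.12]
```

Call:
send_rows(
  series=[
    [0,0,0,0,-0.001,0.008,-1],
    [0,0,0,0,-0.001,0.016,-1],
    [0,0,0,0,-0.001,0.024,-1],
    [0,0,0,0,-0.001,0.032,-1],
    [0,0,0,0,-0.001,0.04,-1],
    [0,0,0,0,-0.001,0.048,-1],
    [0,0,0,0,-0.001,0.056,-1],
    [0,0,0,0,-0.001,0.06,-1],
  ],
)

```text
time_s: 3.75
ee_pos: [0.5507, -0.1588, 0.0775]
eef_rot: [-3.141, -0.0, 1.683]
force: [-0.4, -0.5, 1.6]
grip_width: 0.0003
```

Call:
send_rows(
  series=[
    [0,0,0,0,0,0,-1],
    [0,0,0,0,0,-0.01,-1],
    [0,0,0,0,0,-0.03,-1],
    [0,0,0,0,0,-0.06,-1],
    [0,0,0,0,0,-0.09,-1],
    [0,0,0,0,0,-0.11,-1],
    [0,0,0,0,0,-0.11,-1],
    [0,0,0,0,0,-0.11,-1],
  ],
)

```text
time_s: 4.55
ee_pos: [0.5508, -0.1589, 0.1886]
eef_rot: [3.141, 0.0, 1.683]
force: [-0.2, -0.4, -0.6]
grip_width: 0.0007
```

```bash
python3 plan.py -0.085 -0.045 0.165; python3 - <<'E'
from station import ctrl
import cv2,numpy as np
from h import *
for n in("scene","wrist"):
    c=ctrl.camera(n); np.savez(f"{n}2.npz",**c); im=c["pixels"][:,:,::-1]
    if n=="scene": im=cv2.resize(im[90:270,215:415],None,fx=3.3,fy=3.3,interpolation=2)
    cv2.imwrite(f"pics/{n}2.png",im)
E
```

```text
t 4.55 local [-0.0622 -0.0695] tip 0.1696 F [-0.18 -0.37 -0.6 ] w 0.000670267189510568 q [-0.34  0.38  1.5  -0.    1.26 -0.46]
target [ 0.5255 -0.1371  0.184 ] shift [ 0.0246 -0.0228  0.0045] rot [0.03 0.02 0.11]
```

View pics/wrist2.png

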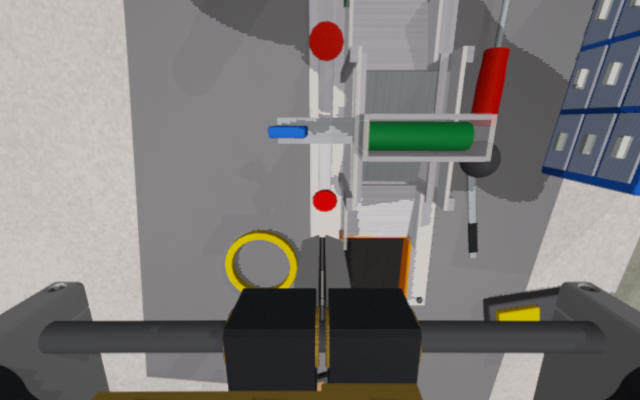

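View pics/scene2.png

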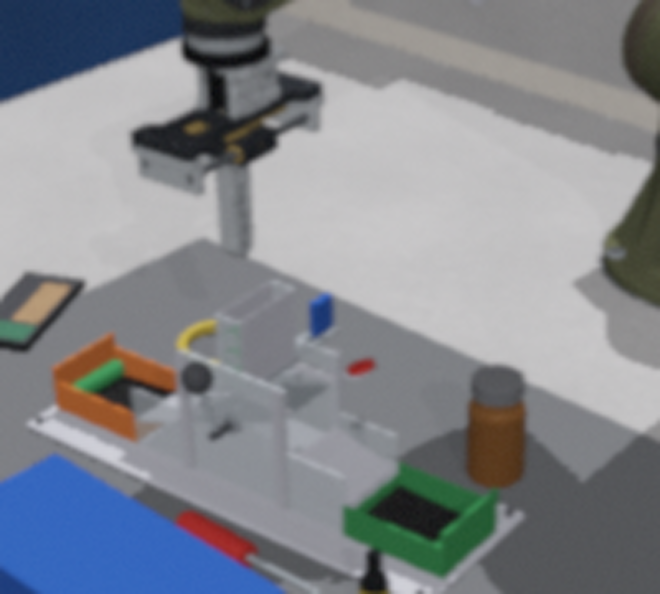

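The gate has rocked over: the left pad is now up at (326,41), the right pad down at (325,201), and the weight has swung right. Next I'll move to the right side of the tab.

```bash
python3 - <<'E'
from h import *
c=np.load("wrist2.npz")
for u,v in((326,41),(325,201),(288,130)): print(px_d(c,u,v).round(4))
E
```

```text
[ 0.5395 -0.0231  0.1058]
[ 0.5545 -0.1564  0.0555]
[ 0.5204 -0.0873  0.1381]
```

Call:
send_rows(
  series=[
    [0,0,0,0.008,-0.008,0,-1],
    [0,0,0,0.016,-0.016,0,-1],
    [0,0,0,0.0245,-0.023,0,-1],
    [0,0,0,0.0245,-0.023,0.015,-1],
    [0,0,0,0.0245,-0.023,0.03,-1],
    [0,0,0,0.0245,-0.023,0.045,-1],
    [0,0,0,0.0245,-0.023,0.054,-1],
    [0,0,0,0.0245,-0.023,0.054,-1],
  ],
)

```text
time_s: 5.45
ee_pos: [0.5247, -0.1369, 0.1331]
eef_rot: [-3.139, -0.001, 1.683]
force: [0.0, 0.3, -0.3]
grip_width: 0.0006
```

```bash
python3 plan.py -0.085 0.018 0.115;  python3 - <<'E'
from station import ctrl
import cv2,numpy as np
c=ctrl.camera("wrist");cv2.imwrite("pics/wrist3.png",c["pixels"][:,:,::-1])
E
```

```text
t 5.45 local [-0.0858 -0.0447] tip 0.1141 F [ 0.05  0.29 -0.29] w 0.0006393924366679004 q [-0.32  0.38  1.64 -0.    1.12 -0.43]
target [ 0.5185 -0.0744  0.134 ] shift [ 0.0627  0.0009 -0.0009] rot [-0.13 -0.06  0.11]
```

View pics/wrist3.png

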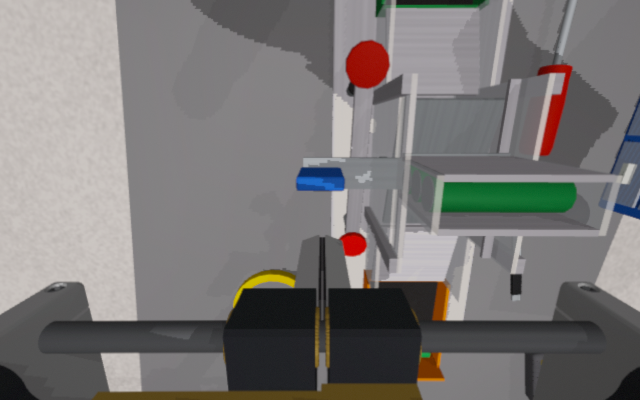

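Call:
send_rows(
  series=[
    [0,0,0,0.012,0,0,-1],
    [0,0,0,0.024,0,0,-1],
    [0,0,0,0.032,0,0,-1],
    [0,0,0,0.038,0,0,-1],
    [0,0,0,0.044,0,0,-1],
    [0,0,0,0.05,0,0,-1],
    [0,0,0,0.056,0,0,-1],
    [0,0,0,0.06,0,0,-1],
  ],
)

```text
time_s: 6.3
ee_pos: [0.5188, -0.0779, 0.1346]
eef_rot: [3.141, 0.002, 1.683]
force: [2.0, -28.0, -0.9]
grip_width: 0.0005
```

Call:
send_rows(
  series=[
    [0,0,0,0.001,0,0,-1],
    [0,0,0,0.002,0,0,-1],
    [0,0,0,0.003,0,0,-1],
    [0,0,0,0.003,0,0,-1],
  ],
)

```text
time_s: 6.7
ee_pos: [0.5187, -0.0779, 0.1347]
eef_rot: [3.141, 0.006, 1.682]
force: [2.4, -28.7, -2.4]
grip_width: 0.0005
```

```bash
python3 plan.py -0.085 0.020 0.115;  python3 - <<'E'
from station import ctrl
from h import *
c=ctrl.camera("wrist");cv2.imwrite("pics/wrist4.png",c["pixels"][:,:,::-1]);np.savez("wrist4.npz",**c)
E
```

```text
t 6.7 local [-0.0852  0.0146] tip 0.1157 F [  2.44 -28.68  -2.38] w 0.0004878242365128571 q [-0.22  0.34  1.7  -0.01  1.11 -0.32]
target [ 0.5183 -0.0724  0.134 ] shift [0.0054 0.0002 0.0006] rot [0.06 0.36 0.06]
```

View pics/wrist4.png

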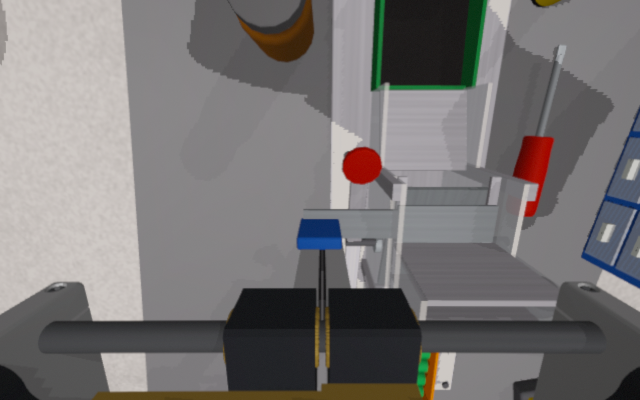

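The slide is at its stop: the wrist force holds at about 28 N and the tab has stopped moving. The magazine looks empty, and cells show in the orange tray at (425,370). I'll back off and check.

Call:
send_rows(
  series=[
    [0,0,0,-0.008,0,0,-1],
    [0,0,0,-0.02,0,0,-1],
    [0,0,0,-0.03,0,0,-1],
    [0,0,0,-0.03,0,-0.04,-1],
    [0,0,0,-0.03,0,-0.08,-1],
    [0,0,0,-0.05,-0.04,-0.11,-1],
    [0,0,0,-0.07,-0.08,-0.11,-1],
    [0,0,0,-0.09,-0.12,-0.11,-1],
  ],
)

```text
time_s: 7.55
ee_pos: [0.4078, -0.1782, 0.2452]
eef_rot: [3.14, 0.001, 1.683]
force: [0.4, -1.2, -0.3]
grip_width: 0.0007
```

Call:
send_rows(
  series=[
    [0,0,0,-0.02,-0.03,0,-1],
    [0,0,0,-0.04,-0.06,0,-1],
    [0,0,0,-0.04,-0.06,0,-1],
    [0,0,0,-0.04,-0.06,0,-1],
    [0,0,0,-0.04,-0.06,0,-1],
    [0,0,0,-0.04,-0.06,0,-1],
  ],
)

```text
time_s: 8.15
ee_pos: [0.3545, -0.2233, 0.2443]
eef_rot: [-3.141, -0.0, 1.684]
force: [-0.2, -0.5, 0.8]
grip_width: 0.0003
```

```bash
python3 plan.py; python3 - <<'E'
from station import ctrl
from h import *
for n in("scene","top","wrist"):
    c=ctrl.camera(n); np.savez(f"{n}5.npz",**c); im=c["pixels"][:,:,::-1]
    if n=="scene": im=cv2.resize(im[90:270,215:415],None,fx=3.3,fy=3.3,interpolation=2)
    if n=="top": im=cv2.resize(im[140:260,255:440],None,fx=4.3,fy=4.3,interpolation=2)
    cv2.imwrite(f"pics/{n}5.png",im)
E
```

```text
t 8.15 local [-0.2644 -0.112 ] tip 0.2253 F [-0.21 -0.53  0.84] w 0.0002864261333002937 q [-0.65 -0.01  1.83  0.    1.32 -0.76]
```

View pics/top5.png

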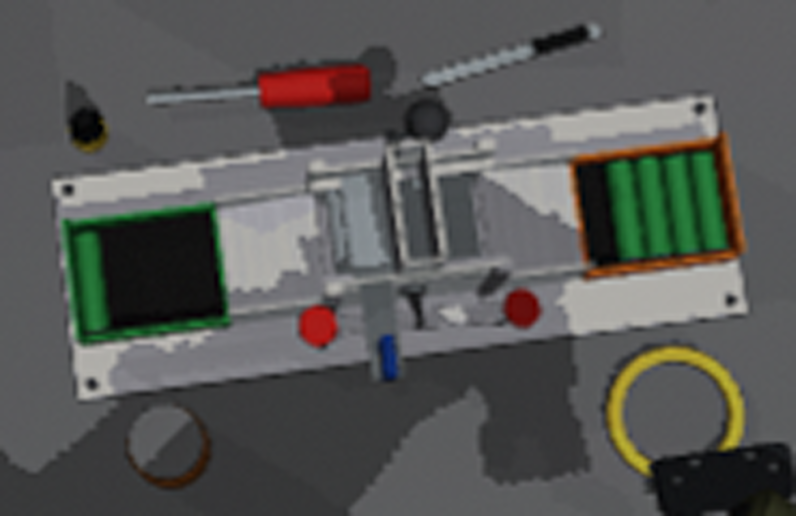

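View pics/wrist5.png

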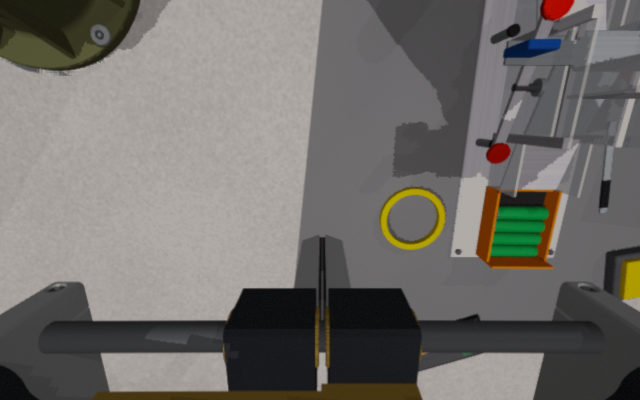

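View pics/scene5.png

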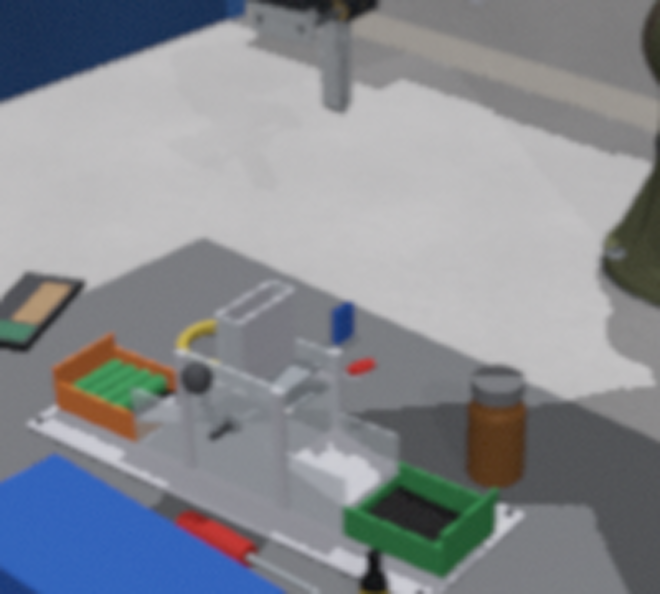

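The orange tray now holds four cells (three fed plus the sorted one, crop x 610–730), and the magazine is empty. The green tray still has its one cell and the bystanders look unmoved. I'll check the slide travel, then hand in.

```bash
python3 - <<'E'
from h import *
from station import ctrl
C=[]
for f in("top0.npz","top5.npz"):
    c=np.load(f);hsv=cv2.cvtColor(c["pixels"],cv2.COLOR_RGB2HSV);m=cv2.inRange(hsv,np.array((105,120,60)),np.array((125,255,255)))
    q=np.argwhere(m);q=q[(q[:,0]>200)&(q[:,0]<240)&(q[:,1]>330)&(q[:,1]<380)];v,u=q.mean(0);C.append(px_z(c,u,v,.13)[:2])
print(np.linalg.norm(C[1]-C[0]))
print(ctrl.hand_in())
E
```

```text
0.02399290989704411
the job is handed in; nothing more can be done
None
```

The gate now feeds the orange (right) tray, and all three waiting cells are in it. I handed the job in at about 8.3 s of robot time. The hand-in gives no verdict.

- **Gate:** It started with its right end up, feeding the green tray. I pressed the right pad down with the closed fingertips. Afterwards the left pad measured 105.8 mm high and the right 55.5 mm, which matches the full stop on the other side.
- **Slide:** Only after that check did I push the blue tab to the left, until it stopped moving with a steady wrist force of about 28 N. The cells dropped at that point.
- **Final pictures:** The orange tray holds four cells (the three fed plus the one already sorted) and the magazine is empty. The green tray still holds only its own cell. The bystanders in view looked unmoved by eye. The multimeter was outside the cropped views, and I did not check it. The arm is clear of everything.

**Slide travel disagreement:** My last slide check does not quite agree with the stop. The top camera put the tab travel at 24 mm against the nominal 26 mm. That is within the 2 mm calibration and pixel error, and the firm stop points to fully open, but I did not confirm the last 2 mm separately.

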